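# Seat the nested lids on the cedar tin, then lift off only the outer cap

## Robot

A 6-joint arm with a two-finger parallel gripper is mounted at the origin on the work surface. World frame = base frame: x ahead of the robot, y to its left, z up, the work surface at z = 0. Lengths are in m, angles in rad, forces in N, time in s.
With the tool pointing down it reaches from about 0.425 to 0.95 m from the base axis. Payload 14.7 kg.
Tool frame: the origin (TCP) lies between the finger pads; the fingertips stand ahead of it and the grasp point (between the pads) is the TCP (r.tcp_to_tips is the x of the fingertips in the tool frame, in m); x points along the fingers, z is the direction in which the jaws open and shut, and the axes are right-handed (so a half turn about x gives the same grasp; the last joint's range is limited). The gripper opens to 85 mm and grips with 20 to 120 N. Pads are 22 mm wide; open, the fingers measure 114 mm over their backs; the gripper's body (76 mm by 85 mm) begins 54 mm behind the grasp point. The pads swing forward as they close: fully open they stand 13 mm farther back than shut.
Start: joints at [-0.047, 0.48, 1.596, -0, 1.065, -0.047], TCP at [0.65, 0, 0.25] pointing down, gripper open.
Joint ranges: [-2.75, 2.75], [-0.82, 2.05], [0.23, 2.67], [-1.56, 4.7], [0.09, 2.69], [-2.92, 2.92]. Speed limits (rad/s): [1.89, 1.89, 2.39, 3.01, 3.01, 3.01].

## Interface

Orientations are given as a unit quaternion [x, y, z, w].
In Python, from bench import r gives the robot as it stands.
- The arm moves only by the tool drive_tool, never from a script. Its argument "deltas" is a list of rows, each a list of 4 numbers: the shift along the tool's x, y, z in cm, then the turn about the tool's x in degrees. A call has exactly 8 rows; each row is the pose to reach, as a shift and turn from the pose commanded when the call began, along the tool's axes at that moment; what a row does not reach only later rows make up. A row lasts 1/12 s, in which the tool goes at most 41.7 mm and 7.16 degrees, less where a joint would pass 70% of its speed; a pose out of reach is approached as far as the arm can. A call with a gripper value outside its range is refused whole. "hand" is the gripper command: -1 is shut, 1 is fully open, values between are in proportion, set as the call begins (left out, the last holds). The fingers move at their own pace and stop on an object; "grip_force" is the grip in N (left out, the last holds). Time passes only in rows, so rows that repeat a pose let the fingers close, or fill a call up. It gives the time, the measured TCP pose, the force and the opening at its end, in the units of the state.
- r.state(): the state, without advancing time (a new reading comes with each control period).
- r.capture(name): name is "scene" or "side" or "wrist"; returns the picture (384x512x3 uint8, red, green, blue); there is no depth.
- r.camera_params(name): a dict with "fx", "fy", "cx", "cy" (pixels), "R" (3x3) and "t" (3): a world point X has camera coordinates R X + t. Camera axes: x right, y down, z forward; pixel columns grow to the right and rows downward; lengths in m; the calibration is good to about 2 mm. The wrist camera is an equidistant fisheye: a pixel r from the principal point sees the ray r / f radians off the axis. A picture is of the moment at which its call begins: read the wrist's pose just before it. camera_params takes no time and is no camera call; for the wrist camera it gives the pose at the moment of the call.
- r.finish_job(): hands the job in, once; it reports no verdict.
The state is a dict: "clock": time; "joint_positions": joint angles; "dq": joint speeds; "tau": joint torques, N m; "tool_pos": TCP position; "tcp_rot": TCP orientation; "contact_force": force on the tool from outside, world axes, zero at the start; "moment": the same for the moment, N m; "gripper_width": finger opening in m.
Only numpy, scipy, OpenCV 4.12 (cv2) and the standard library are available. Lean on these libraries where they do the work, as an engineer would, in place of code of your own. Each camera call takes 0.05 s, during which the arm holds its last target.

## Task

On the pull-out tray, pick up the nested pair of lids by the steel knob and lower both together onto the open tin of cedar balls without dropping them, so that the inner lid is fully seated, and let go. Then grip the black collar of the green outer cap and lift the cap alone straight up, leaving the inner lid seated on the tin, and finish while still holding the cap level over the tin, fully clear of the knob. Leave the tin standing where it is and do not disturb the other things.

Things in the scene. Friction and masses are not known exactly. Their poses are not given: they have to be found in the camera images.
- tray: Fixed white laminate pull-out tray, 500 x 780 mm, rim 30 mm high; origin under its centre at shelf level, z up; its inner floor is 10 mm above the origin. It stands pulled out of a dark wooden credenza (110 mm high, a glass vase on top) at the far side.
- tin: Open round green tin standing loose on the tray, filled with cedar balls (all below the lid's plug). Outer diameter 97 mm, inner diameter 89 mm, height 55 mm, about 0.6 kg. Origin: centre of its underside, z up.
- tin_mouth (a point): Centre of the tin's mouth, level with the rim, 55 mm above the tin's underside.
- inner_lid: Loose copper inner lid, about 0.25 kg, starts on the tray under the cap. Origin: centre of underside, z up. Plug 83 mm dia. (foot tapers to 72), 9 mm high, enters the tin with 3 mm play all round; flange 100 mm dia., 9 to 13 mm above origin, rests on the tin rim; round steel knob 20 mm dia., 13 to 80 mm above origin. Seated, its origin is 46 mm above the tin's underside, 9 mm below its mouth.
- knob (a point): Grip point on the axis of the inner lid's steel knob, 64 mm above the inner lid's underside: 16 mm below the knob's top and 23 mm above the top of the outer cap's collar when nested. Lifting by the knob carries both lids, as the cap rests on the inner lid's flange.
- outer_cap: Loose green outer cap, about 0.15 kg, resting on the inner lid's flange, knob standing up through it with 2 mm play. Origin: centre of its lower edge, z up; nested, 2 mm above the inner lid's origin. 114 mm dia., skirt 3 mm thick; top plate 11 to 15 mm above origin; black collar 44 mm outer, 24 mm inner dia., 15 to 39 mm above origin. On the tin its skirt reaches 7 mm below the rim.
- collar (a point): Grip point on the axis of the cap's collar, 37 mm above the cap's lower edge (2 mm below the collar's top, 22 mm above the top plate). When nested the knob stands 41 mm above this point. The cap must rise more than 78 mm to clear the knob.
- shoe_brush: Bystander: steel shoe brush, 200 x 55 x 34 mm, lying bristles up at the far side of the tray. Origin: centre of underside, x along its length.
- lint_roller: Bystander: white and blue lint roller, 213 mm long, 44 mm high, lying near a side of the tray. Origin: on its underside near the middle, x along its length.
- shoe_horn: Bystander: orange shoe horn, 205 mm long, 54 mm wide, lying near a side of the tray. Origin: on its underside near the middle, x along its length.
- spray_can: Bystander: upright aluminium spray bottle with a black cap, 48 mm diameter, 90 mm high, at the far side of the tray. Origin: centre of underside.
Not all that is in view belongs to the job. Leave any red or yellow look-alike of the outer_cap alone.

How it is judged:
By the outcome, as a careful person would: the job done as asked, in the order asked, and still so for the second after the job is handed in, while the arm keeps its last pose, push and grip.
It also fails if it takes over 48 s, if anything falls off the work surface, if the arm or the gripper's body presses on something with over 40 N, if the wrist force passes 120 N, or if a joint passes its speed limit or range.

## Working session

There is one attempt and no reset: what is moved stays moved. The work goes in short steps, Python scripts to look and compute and a tool call to move; the robot and the scene stay as the last step left them, time stands still between calls to the robot, and variables do not carry over. Pictures are saved under pics/ and viewed, and the job is handed in when it is done.

Besides the shell and the picture viewer there is one more tool, called after "Call:" as name(argument=value, ...), one argument or row to a line, values as JSON. drive_tool: Moves the arm, as the interface text tells. Its arguments: {"type":"object","properties":{"deltas":{"type":"array","items":{"type":"array","items":{"type":"number"}}},"hand":{"type":"number"},"grip_force":{"type":"number"}},"required":["deltas"]}

```bash
ls; mkdir -p pics; python3 - <<'E'
from bench import r
import cv2
print(r.state(), r.tcp_to_tips)
for n in("scene","side","wrist"):
    im=r.capture(n); cv2.imwrite(f"pics/{n}0.png",im[:,:,::-1]); p=r.camera_params(n); print(n,p)
E
```

```text
pics
{'clock': 0.0, 'joint_positions': array([-4.66239412e-02,  4.80843179e-01,  1.59687320e+00, -2.02825709e-06,
        1.06511962e+00, -4.65931621e-02]), 'dq': array([ 0.00048288, -0.00015612, -0.00041474, -0.00168207, -0.00024555,
       -0.0008727 ]), 'tau': array([ 2.41355090e-03, -9.50650907e+01, -4.30184269e+01, -5.27583288e-04,
        1.24796593e-02,  1.26860105e-04]), 'tool_pos': array([6.49601835e-01, 2.33735852e-05, 2.49665278e-01]), 'tcp_rot': array([3.03889244e-05, 7.07545783e-01, 9.32034472e-06, 7.06667506e-01]), 'contact_force': array([-0.4690725 ,  0.60435929,  0.5643013 ]), 'moment': array([ 0.05633359,  0.02173849, -0.02710031]), 'gripper_width': 0.08554795891156361} 0.019
scene {'fx': 482.7426873952694, 'fy': 482.7426873952694, 'cx': 251.56784671262884, 'cy': 187.91400934454356, 'R': array([[-0.54673864,  0.83718831, -0.01387743],
       [ 0.56480653,  0.35651891, -0.74423642],
       [-0.61811847, -0.41474088, -0.66777209]]), 't': array([ 0.33641483, -0.21952248,  1.87711545])}
side {'fx': 439.9287733920357, 'fy': 439.9287733920357, 'cx': 247.37600836216782, 'cy': 193.40522833877634, 'R': array([[ 0.95143883, -0.30719356,  0.01990639],
       [-0.17275797, -0.58635014, -0.79142163],
       [ 0.25479174,  0.74955029, -0.61094642]]), 't': array([-0.51558274,  0.12715236,  1.16247497])}
wrist {'fx': 297.3186396354542, 'fy': 297.3186396354542, 'cx': 257.4013182995678, 'cy': 187.65991996565816, 'R': array([[ 9.99999391e-01,  4.13403113e-04, -1.02352838e-03],
       [ 7.06993505e-04, -9.51951560e-01,  3.06247820e-01],
       [-8.47745638e-04, -3.06248357e-01, -9.51951272e-01]]), 't': array([-0.64985757, -0.04137315,  0.37885551])}
```

View pics/scene0.png

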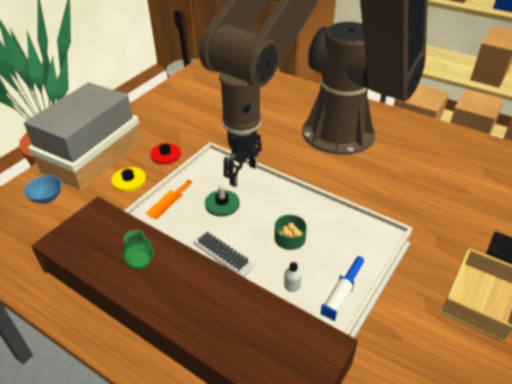

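View pics/side0.png

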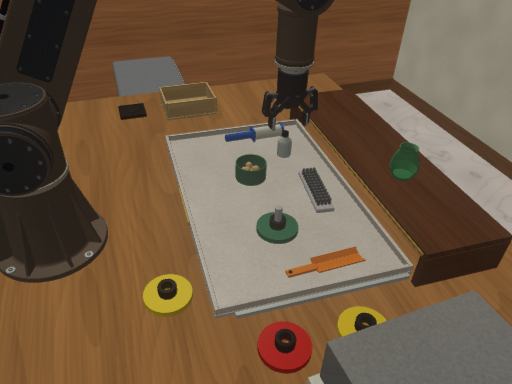

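View pics/wrist0.png

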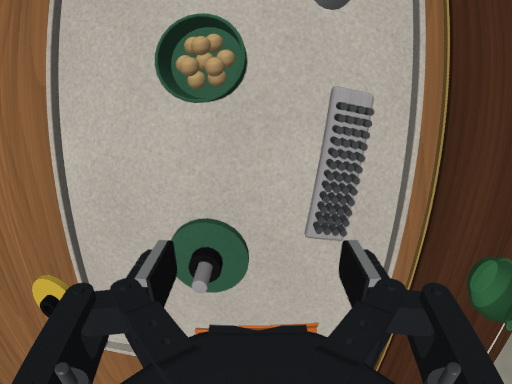

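The scene shows the nested lids at scene (222,203) / side (277,226) / wrist (210,257), the tin at scene (290,231) / side (251,169) / wrist (200,57). Zooming in on them next.

```bash
python3 - <<'E'
import cv2, numpy as np
def crop(n,x,y,w,h,s): 
    im=cv2.imread(f"pics/{n}0.png")[y:y+h,x:x+w]; return cv2.resize(im,None,fx=s,fy=s,interpolation=cv2.INTER_CUBIC)
a=np.hstack([crop("scene",195,175,60,50,6),crop("scene",265,205,60,50,6)])
b=np.hstack([crop("side",250,197,60,50,6),crop("side",220,145,60,50,6)])
cv2.imwrite("pics/z0.png",np.vstack([a,b])[:600])
for n in("scene","side","wrist"):
    im=cv2.imread(f"pics/{n}0.png"); hsv=cv2.cvtColor(im,cv2.COLOR_BGR2HSV)
    m=cv2.inRange(hsv,(60,90,20),(95,255,140))
    cs,_=cv2.findContours(m,0,1)
    for c in cs:
        if cv2.contourArea(c)>100: print(n,cv2.boundingRect(c),cv2.contourArea(c),cv2.fitEllipse(c))
E
```

```text
scene (124, 232, 28, 36) 669.0 ((136.92604064941406, 250.95831298828125), (26.839540481567383, 33.8418083190918), 165.94297790527344)
scene (276, 216, 30, 33) 775.5 ((289.9974060058594, 231.78794860839844), (30.022903442382812, 33.04555892944336), 171.69400024414062)
scene (206, 191, 33, 24) 451.0 ((221.93411254882812, 203.07147216796875), (22.507587432861328, 31.834211349487305), 87.00340270996094)
scene (0, 81, 12, 25) 101.0 ((3.7981250286102295, 95.26569366455078), (8.27392864227295, 24.586536407470703), 159.16778564453125)
scene (0, 0, 70, 101) 2592.5 ((37.62449645996094, 49.70787811279297), (70.61648559570312, 90.91850280761719), 8.385467529296875)
side (391, 149, 27, 30) 562.0 ((403.8450927734375, 163.92007446289062), (25.141315460205078, 28.847322463989258), 175.29302978515625)
wrist (467, 257, 45, 74) 2406.5 ((492.21978759765625, 289.4882507324219), (46.086524963378906, 74.47750091552734), 170.23983764648438)
wrist (172, 219, 77, 73) 3188.5 ((209.85382080078125, 254.0526123046875), (68.05835723876953, 75.46480560302734), 120.64197540283203)
wrist (155, 14, 92, 89) 6236.0 ((200.4234619140625, 58.06869125366211), (87.64617919921875, 90.61385345458984), 74.80715942382812)
```

View pics/z0.png

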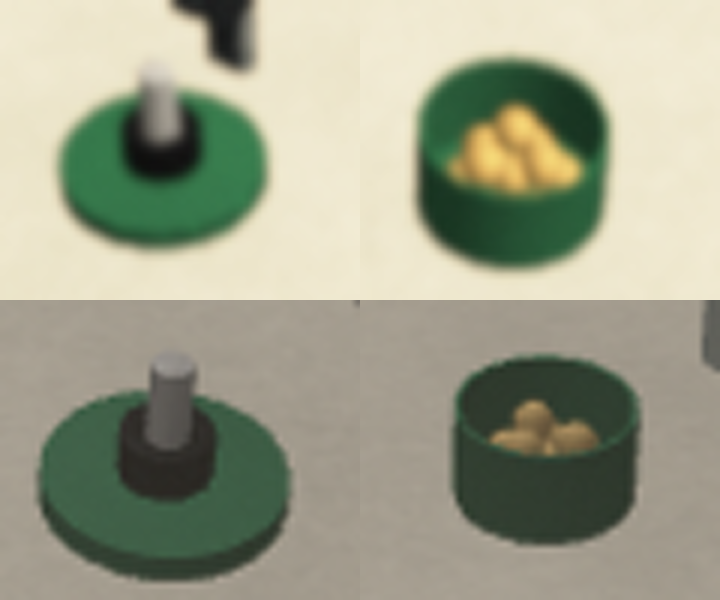

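```bash
cat > h.py <<'E'
import numpy as np, cv2
from bench import r
def ray(p,uv,fish):
    x=(uv[0]-p['cx'])/p['fx']; y=(uv[1]-p['cy'])/p['fy']
    if fish:
        th=np.hypot(x,y); s=np.sin(th)/th if th>1e-9 else 1; d=np.array([x*s,y*s,np.cos(th)])
    else: d=np.array([x,y,1.])
    R=np.array(p['R']); d=R.T@d; return -R.T@np.array(p['t']), d/np.linalg.norm(d)
def tri(rays):
    A=np.zeros((3,3));b=np.zeros(3)
    for o,d in rays:
        M=np.eye(3)-np.outer(d,d);A+=M;b+=M@o
    X=np.linalg.solve(A,b); return X,[1e3*np.linalg.norm((np.eye(3)-np.outer(d,d))@(X-o)) for o,d in rays]
def plane(ra,z):
    o,d=ra; return o+d*(z-o[2])/d[2]
def circ(P):
    P=np.asarray(P)[:,:2]; A=np.c_[2*P,np.ones(len(P))]; s=np.linalg.lstsq(A,(P**2).sum(1),rcond=None)[0]
    R=np.sqrt(s[2]+s[0]**2+s[1]**2); e=np.hypot(*(P-s[:2]).T)-R
    return s[:2],R,e.std()
def proj(p,X,fish):
    c=np.array(p['R'])@X+p['t']
    if fish:
        rr=np.hypot(c[0],c[1]);th=np.arctan2(rr,c[2]);x,y=c[:2]/rr*th
    else: x,y=c[:2]/c[2]
    return np.array([x*p['fx']+p['cx'],y*p['fy']+p['cy']])
E
python3 - <<'E'
from h import *
S=r.camera_params("scene");D=r.camera_params("side");W=r.camera_params("wrist")
print("wrist cam", -W['R'].T@W['t'])
print("knobtop",tri([ray(S,(221,186.5),0),ray(D,(278.5,207.3),0)]))
print("rim",tri([ray(S,(289.9,225.4),0),ray(D,(250.7,162.2),0)]))
im=cv2.imread("pics/wrist0.png"); hsv=cv2.cvtColor(im,cv2.COLOR_BGR2HSV)
m=cv2.inRange(hsv,(60,90,20),(95,255,140)); cs,_=cv2.findContours(m,0,1)
for c in cs:
    x,y,w,h=cv2.boundingRect(c)
    if cv2.contourArea(c)<3000: continue
    for z in (.03,.065,.01):
        print((x,y,w,h),z,circ([plane(ray(W,q,1),z) for q in c[:,0].astype(float)]))
E
python3 - <<'E'
import cv2,numpy as np
im=cv2.imread("pics/wrist0.png")
a=cv2.resize(im[210:300,160:260],None,fx=5,fy=5,interpolation=cv2.INTER_CUBIC)
cv2.imwrite("pics/z1.png",a)
E
```

```text
wrist cam [0.6502076  0.07690729 0.37265728]
knobtop (array([ 0.58206068, -0.13517265,  0.08779494]), [np.float64(0.31607002281535507), np.float64(0.31607002281540136)])
rim (array([0.59111501, 0.12068704, 0.06398152]), [np.float64(0.828330546592262), np.float64(0.828330546592201)])
(172, 219, 77, 73) 0.03 (array([ 0.58504425, -0.13122137]), np.float64(0.048515198856169874), np.float64(0.014028525114688724))
(172, 219, 77, 73) 0.065 (array([ 0.59170022, -0.10996251]), np.float64(0.043559716866009464), np.float64(0.012595611199186911))
(172, 219, 77, 73) 0.01 (array([ 0.58124084, -0.1433693 ]), np.float64(0.05134690285054421), np.float64(0.014847333066404034))
(155, 14, 92, 89) 0.03 (array([0.58346701, 0.12265421]), np.float64(0.052811691978534143), np.float64(0.0009563731051842344))
(155, 14, 92, 89) 0.065 (array([0.59028409, 0.11798149]), np.float64(0.04741735381977723), np.float64(0.0008586864047202402))
(155, 14, 92, 89) 0.01 (array([0.57957154, 0.12532434]), np.float64(0.055894170926398284), np.float64(0.0010121940768779397))
```

View pics/z1.png

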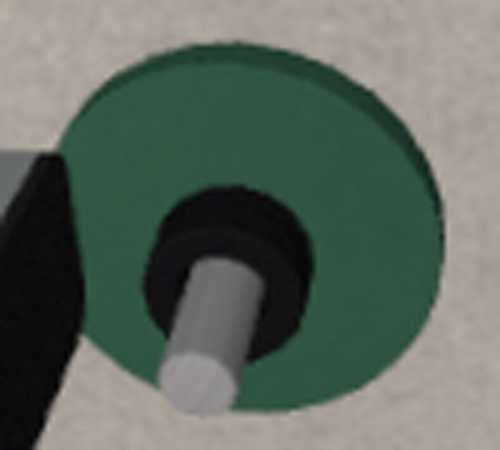

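```bash
python3 - <<'E'
from h import *
S=r.camera_params("scene");D=r.camera_params("side");W=r.camera_params("wrist")
print("knobtop",tri([ray(S,(221,186.5),0),ray(D,(278.5,207.3),0),ray(W,(199,286.4),1)]))
print("W,S",tri([ray(S,(221,186.5),0),ray(W,(199,286.4),1)]))
print("W,D",tri([ray(D,(278.5,207.3),0),ray(W,(199,286.4),1)]))
E
```

```text
knobtop (array([ 0.58136518, -0.13631692,  0.08861722]), [np.float64(1.535082379275836), np.float64(0.4749614640847702), np.float64(1.524981108209521)])
W,S (array([ 0.58047017, -0.13714903,  0.0873522 ]), [np.float64(1.4661486601673936), np.float64(1.466148660167423)])
W,D (array([ 0.5810242 , -0.13739719,  0.08963031]), [np.float64(0.3371245497854649), np.float64(0.33712454978547984)])
```

Call:
drive_tool(
  deltas=[
    [1,-1,-0.5,0],
    [3,-3.5,-1.8,0],
    [5,-6.5,-3.3,0],
    [7,-9.5,-4.8,0],
    [9,-12,-6,0],
    [10,-13.2,-6.7,0],
    [10,-13.65,-6.85,0],
    [10,-13.65,-6.85,0],
  ],
  hand=1,
  grip_force=60,
)

```text
clock: 0.82
tool_pos: [0.581, -0.1374, 0.15]
tcp_rot: [0.001, 0.708, -0.0, 0.707]
contact_force: [0.3, 0.1, 1.4]
gripper_width: 0.0854
```

```bash
python3 - <<'E'
from h import *
s=r.state();print(s['clock'],s['tool_pos'],s['contact_force'])
np.save("p1.npy",r.camera_params("wrist"),allow_pickle=True)
for n in("scene","side","wrist"): 
    cv2.imwrite(f"pics/{n}1.png",r.capture(n)[:,:,::-1])
a=cv2.imread("pics/wrist1.png")
b=cv2.resize(cv2.imread("pics/side1.png")[130:260,210:350],None,fx=2.9,fy=2.9,interpolation=cv2.INTER_CUBIC)
cv2.imwrite("pics/z2.png",b)
E
```

```text
0.8167 [ 0.58096847 -0.13736469  0.14999181] [0.25050776 0.06791627 1.36080107]
```

View pics/wrist1.png

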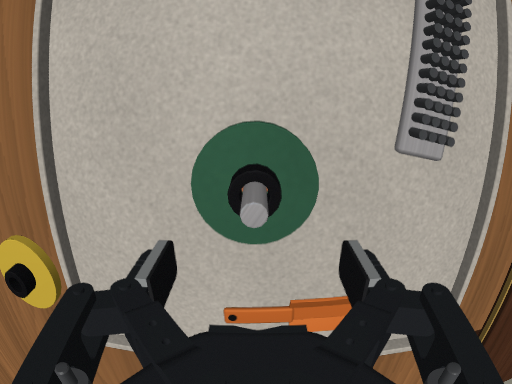

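View pics/z2.png

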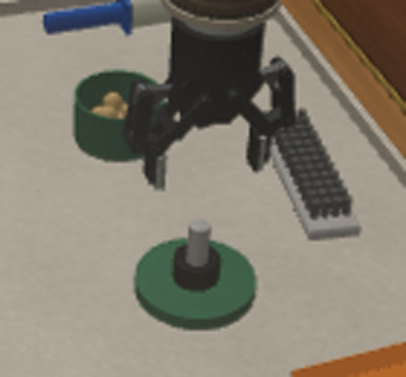

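```bash
python3 - <<'E'
from h import *
W=np.load("p1.npy",allow_pickle=True).item();D=r.camera_params("side");S=r.camera_params("scene")
im=cv2.imread("pics/wrist1.png"); hsv=cv2.cvtColor(im,cv2.COLOR_BGR2HSV)
m=cv2.inRange(hsv,(60,90,20),(95,255,140)); cs,_=cv2.findContours(m,0,1)
for c in cs:
    x,y,w,h=cv2.boundingRect(c)
    if 100<x<300 and w>80:
        for z in(.025,.027): print((x,y,w,h),circ([plane(ray(W,q,1),z) for q in cv2.convexHull(c)[:,0].astype(float)]))
g=cv2.cvtColor(im,cv2.COLOR_BGR2GRAY)[190:235,230:280]
mk=((g>135)).astype(np.uint8); print(cv2.HoughCircles(cv2.GaussianBlur(g,(3,3),1),cv2.HOUGH_GRADIENT,1,20,param1=80,param2=8,minRadius=10,maxRadius=17))
cv2.imwrite("pics/z3.png",cv2.resize(g,None,fx=8,fy=8,interpolation=cv2.INTER_CUBIC))
print(plane(ray(W,(255,214.5),1),.09))
print(tri([ray(S,(221,186.5),0),ray(D,(278.5,207.3),0),ray(W,(255,214.5),1)]))
E
```

```text
(191, 122, 127, 122) (array([ 0.57849234, -0.13880632]), np.float64(0.05613080134972777), np.float64(0.00017303265401691017))
(191, 122, 127, 122) (array([ 0.57851754, -0.13817438]), np.float64(0.055677844901332804), np.float64(0.00017163633943497432))
[[[23.5 23.5 14.1]]]
[ 0.57968735 -0.13806746  0.09      ]
(array([ 0.58083324, -0.13692076,  0.08838031]), [np.float64(1.9075070159608818), np.float64(1.0397964608138683), np.float64(2.046048840116199)])
```

View pics/z3.png

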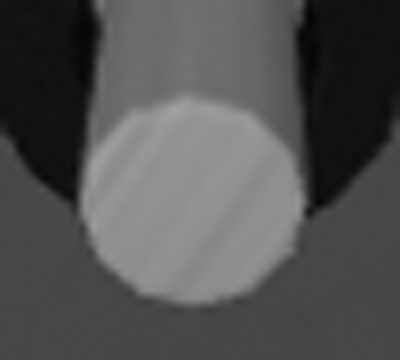

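Call:
drive_tool(
  deltas=[
    [0.5,0,-0.1,0],
    [1.5,-0.05,-0.2,0],
    [3,-0.05,-0.2,0],
    [4.5,-0.05,-0.2,0],
    [5.8,-0.05,-0.2,0],
    [6.8,-0.05,-0.2,0],
    [7.3,-0.05,-0.2,0],
    [7.4,-0.05,-0.2,0],
  ],
)

```text
clock: 1.63
tool_pos: [0.579, -0.1365, 0.0751]
tcp_rot: [0.0, 0.708, 0.0, 0.707]
contact_force: [0.3, -0.9, 1.0]
gripper_width: 0.0856
```

Call:
drive_tool(
  deltas=[
    [0,0,0,0],
    [0,0,0,0],
    [0,0,0,0],
    [0,0,0,0],
    [0,0,0,0],
    [0,0,0,0],
    [0,0,0,0],
    [0,0,0,0],
  ],
  hand=-1,
  grip_force=60,
)

```text
clock: 2.3
tool_pos: [0.5799, -0.1371, 0.0768]
tcp_rot: [-0.0, 0.707, -0.0, 0.707]
contact_force: [1.1, 1.3, 6.5]
gripper_width: 0.0183
```

```bash
python3 - <<'E'
from h import *
s=r.state();print(s['clock'],s['tool_pos'],s['contact_force'],s['gripper_width'])
cv2.imwrite("pics/wrist2.png",r.capture("wrist")[:,:,::-1])
cv2.imwrite("pics/side2.png",cv2.resize(r.capture("side")[130:260,210:350,::-1],None,fx=4,fy=4,interpolation=cv2.INTER_CUBIC))
E
```

```text
2.3 [ 0.57994605 -0.13707839  0.07682572] [1.07034842 1.27987309 6.45254431] 0.018348213542031023
```

View pics/wrist2.png

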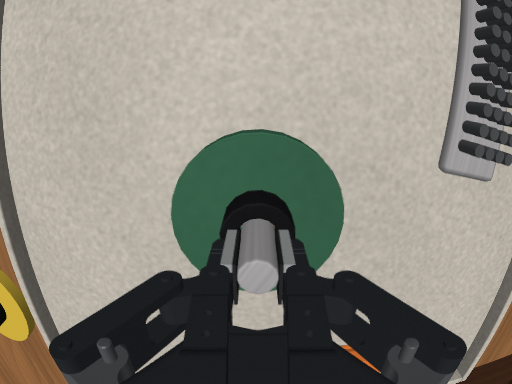

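View pics/side2.png

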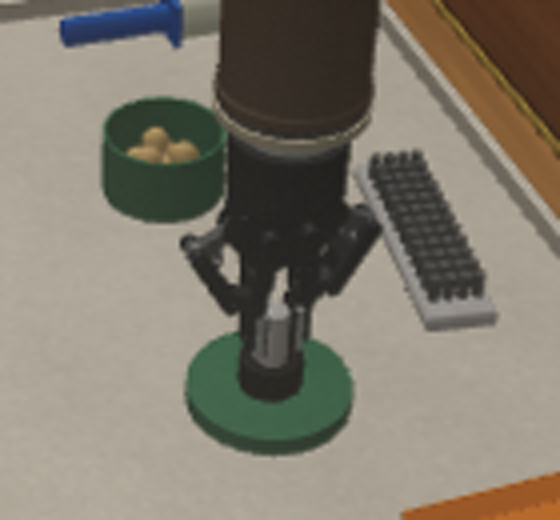

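Call:
drive_tool(
  deltas=[
    [-0.2,0,0,0],
    [-1,0,0,0],
    [-2.5,0,0,0],
    [-4.5,0,0,0],
    [-6.5,0,0,0],
    [-8.5,0,0,0],
    [-9.7,0,0,0],
    [-10,0,0,0],
  ],
)

```text
clock: 3.07
tool_pos: [0.5804, -0.1373, 0.1787]
tcp_rot: [-0.0, 0.706, -0.0, 0.708]
contact_force: [1.2, -0.0, -3.8]
gripper_width: 0.0183
```

```bash
python3 - <<'E'
from h import *
s=r.state();print(s['clock'],s['tool_pos'],s['contact_force'],s['moment'],s['gripper_width'])
np.save("p3.npy",r.camera_params("wrist"),allow_pickle=True)
cv2.imwrite("pics/wrist3.png",r.capture("wrist")[:,:,::-1])
a=r.capture("side");cv2.imwrite("pics/side3.png",a[:,:,::-1])
cv2.imwrite("pics/side3z.png",cv2.resize(a[100:250,210:350,::-1],None,fx=4,fy=4,interpolation=cv2.INTER_CUBIC))
E
```

```text
3.0667 [ 0.58041344 -0.13726074  0.17866091] [ 1.20208385 -0.00459178 -3.78634035] [-0.04330561 -0.00034226  0.03981135] 0.018348685769595516
```

View pics/wrist3.png

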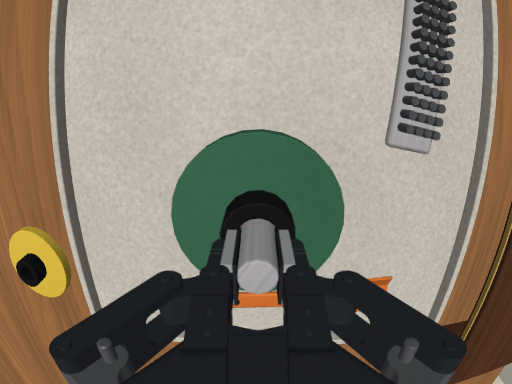

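View pics/side3z.png

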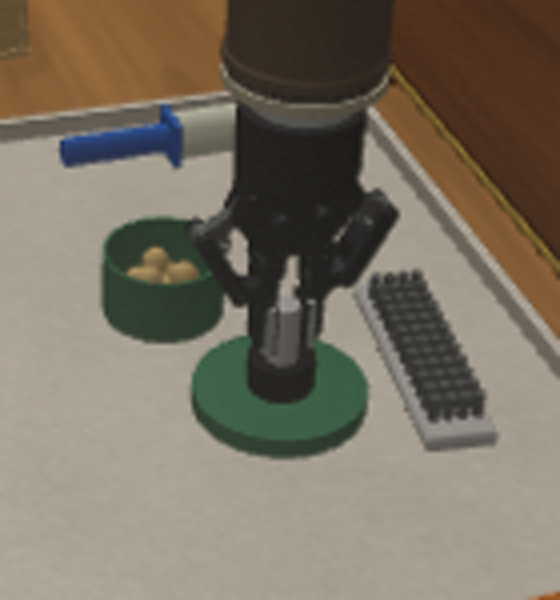

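Call:
drive_tool(
  deltas=[
    [0,0.6,0.1,0],
    [0,2.2,0.3,0],
    [0,4.8,0.5,0],
    [0,7.8,0.7,0],
    [0,10.6,0.8,0],
    [0,12.6,0.9,0],
    [0,13.5,0.9,0],
    [0,13.7,0.9,0],
  ],
)

```text
clock: 3.83
tool_pos: [0.5878, 0.002, 0.1751]
tcp_rot: [-0.001, 0.708, 0.001, 0.706]
contact_force: [-1.1, 1.0, -3.5]
gripper_width: 0.0183
```

```bash
python3 - <<'E'
from h import *
s=r.state();print(s['clock'],s['tool_pos'],s['contact_force'],s['tcp_rot'])
W=r.camera_params("wrist")
np.save("p4.npy",W,allow_pickle=True)
im=np.ascontiguousarray(r.capture("wrist")[:,:,::-1])
cv2.imwrite("pics/wrist4.png",im)
a=r.capture("side");cv2.imwrite("pics/side4.png",a[:,:,::-1])
a=r.capture("scene");cv2.imwrite("pics/scene4.png",a[:,:,::-1])
print("cam",-W['R'].T@W['t'])
hsv=cv2.cvtColor(im,cv2.COLOR_BGR2HSV)
m=cv2.inRange(hsv,(60,90,20),(95,255,140)); cs,_=cv2.findContours(m,0,1)
for c in cs:
    if cv2.contourArea(c)<2000: continue
    print(cv2.boundingRect(c))
    for z in (.065,s['tool_pos'][2]-.049): print(z,circ([plane(ray(W,q,1),z) for q in cv2.convexHull(c)[:,0].astype(float)]))
E
```

```text
3.8333 [0.58776144 0.00197371 0.17510464] [-1.14186363  0.9790226  -3.48041893] [-5.97257582e-04  7.07831583e-01  8.23103701e-04  7.06380504e-01]
cam [0.5882596  0.07879106 0.29796929]
(172, 129, 172, 141)
0.065 (array([ 0.58786869, -0.02444371]), np.float64(0.07545417744877991), np.float64(0.0005640471527818487))
0.12610464024022044 (array([0.58797122, 0.00263335]), np.float64(0.05566358416772567), np.float64(0.00041610534002245307))
(198, 0, 123, 106)
0.065 (array([0.58884675, 0.11850899]), np.float64(0.04735211022144192), np.float64(0.00012750830025820857))
0.12610464024022044 (array([0.58869275, 0.10809152]), np.float64(0.03493230278230797), np.float64(9.406462628691957e-05))
```

View pics/wrist4.png

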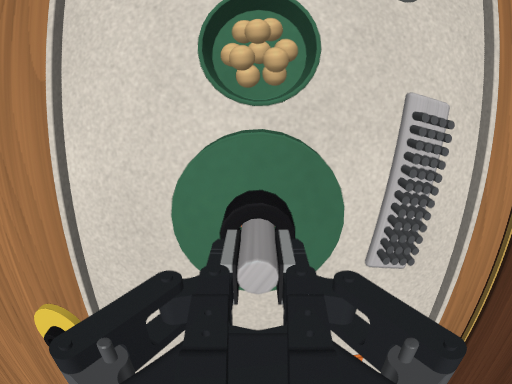

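View pics/side4.png

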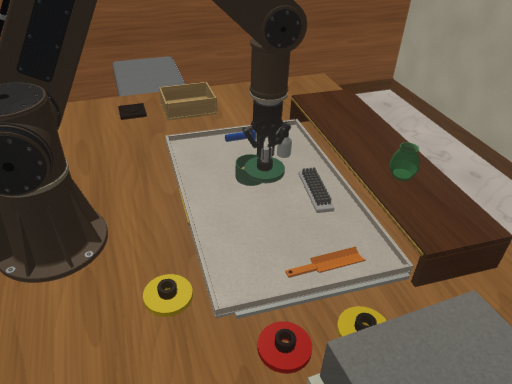

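```bash
python3 - <<'E'
from h import *
W=np.load("p4.npy",allow_pickle=True).item()
im=cv2.imread("pics/wrist4.png")[240:300,225:295]
cv2.imwrite("pics/z4.png",cv2.resize(im,None,fx=8,fy=8,interpolation=cv2.INTER_CUBIC))
g=cv2.GaussianBlur(cv2.cvtColor(im,cv2.COLOR_BGR2GRAY),(3,3),1)
print(cv2.HoughCircles(g,cv2.HOUGH_GRADIENT,1,40,param1=60,param2=8,minRadius=14,maxRadius=26))
for v in (275,276.5,278): print(v,plane(ray(W,(257.5,v),1),.1765+.0135))
s=r.state();print(s['tool_pos'],s['clock'])
E
```

```text
[[[32.5 27.5 25.4]]]
275 [0.58825567 0.00416977 0.19      ]
276.5 [0.58825775 0.00336204 0.19      ]
278 [0.58825985 0.0025486  0.19      ]
[ 5.88181300e-01 -4.51383628e-04  1.75703568e-01] 3.9833
```

View pics/z4.png

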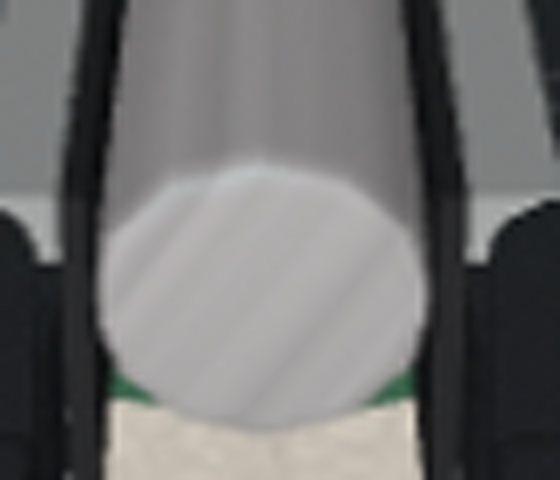

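```bash
python3 - <<'E'
from h import *
for k in range(3):
    s=r.state();W=r.camera_params("wrist")
    im=np.ascontiguousarray(r.capture("wrist")[:,:,::-1])
    hsv=cv2.cvtColor(im,cv2.COLOR_BGR2HSV)
    m=cv2.inRange(hsv,(60,90,20),(95,255,140)); cs,_=cv2.findContours(m,0,1)
    tc=s['tool_pos']; print(tc,s['dq'].round(3)[:3])
    for c in cs:
        if cv2.contourArea(c)<2000: continue
        z=.065 if cv2.boundingRect(c)[1]<60 else .1265
        print(z,circ([plane(ray(W,q,1),z) for q in cv2.convexHull(c)[:,0].astype(float)]))
    print("knob",plane(ray(W,(257.4,276.5),1),.19), (-W['R'].T@W['t']))
cv2.imwrite("pics/wrist5.png",im)
E
```

```text
[ 5.88181300e-01 -4.51383628e-04  1.75703568e-01] [-0.015 -0.006 -0.003]
0.1265 (array([5.88491633e-01, 9.34217428e-05]), np.float64(0.05573779369365502), np.float64(0.0004243336945917435))
0.065 (array([0.58885174, 0.11847349]), np.float64(0.04733953560852521), np.float64(0.0001427458573877366))
knob [5.88642385e-01 5.16445214e-04 1.90000000e-01] [0.58871139 0.07642572 0.2985418 ]
[ 0.58831104 -0.00082115  0.17587482] [-0.007 -0.005 -0.001]
0.1265 (array([ 5.88608025e-01, -2.58684080e-04]), np.float64(0.05580065968343068), np.float64(0.00044568018135315363))
0.065 (array([0.58886581, 0.11845062]), np.float64(0.04730903214743144), np.float64(0.00011705227583336746))
knob [5.88738265e-01 5.32151751e-05 1.90000000e-01] [0.58882536 0.0760778  0.2987075 ]
[ 0.58841851 -0.00099476  0.17604387] [-0.004 -0.004 -0.002]
0.1265 (array([ 5.88696511e-01, -4.71483710e-04]), np.float64(0.0558447149847409), np.float64(0.0004431219804428153))
0.065 (array([0.58884951, 0.11843238]), np.float64(0.04733004220039131), np.float64(0.00012200868442444218))
knob [ 5.88805810e-01 -1.95479679e-04  1.90000000e-01] [0.58890083 0.07591945 0.29884424]
```

Call:
drive_tool(
  deltas=[
    [0,0.6,0,0],
    [0,2.2,0,0],
    [0,4.6,0,0],
    [0,7.2,0,0],
    [0,9.6,0,0],
    [0,11.2,0,0],
    [0,11.8,0,0],
    [0,11.85,0,0],
  ],
)

```text
clock: 4.8
tool_pos: [0.5885, 0.1196, 0.1763]
tcp_rot: [-0.0, 0.707, 0.0, 0.707]
contact_force: [0.1, 0.6, -3.8]
gripper_width: 0.0183
```

Call:
drive_tool(
  deltas=[
    [0.2,0,0,0],
    [0.8,0,0,0],
    [1.6,0,0,0],
    [2.4,0,0,0],
    [3.1,0,0,0],
    [3.6,0,0,0],
    [3.8,0,0,0],
    [3.8,0,0,0],
  ],
)

```text
clock: 5.47
tool_pos: [0.5882, 0.1184, 0.1375]
tcp_rot: [-0.0, 0.707, -0.0, 0.707]
contact_force: [-0.3, 0.7, -4.2]
gripper_width: 0.0184
```

```bash
python3 - <<'E'
from h import *
W=r.camera_params("wrist")
im=np.ascontiguousarray(r.capture("wrist")[:,:,::-1]);cv2.imwrite("pics/wrist6.png",im)
a=r.capture("side")[110:200,205:305,::-1]
b=r.capture("scene")[190:270,240:340,::-1]
cv2.imwrite("pics/z6.png",np.vstack([cv2.resize(q,(500,n),interpolation=cv2.INTER_CUBIC)[-300:] for q,n in((a,450),(b,400))]))
s=r.state();print(s['tool_pos'],s['contact_force'],s['clock'])
E
```

```text
[0.58872217 0.11856274 0.13856732] [-0.33145921 -0.05192587 -3.17667907] 5.6167
```

View pics/z6.png

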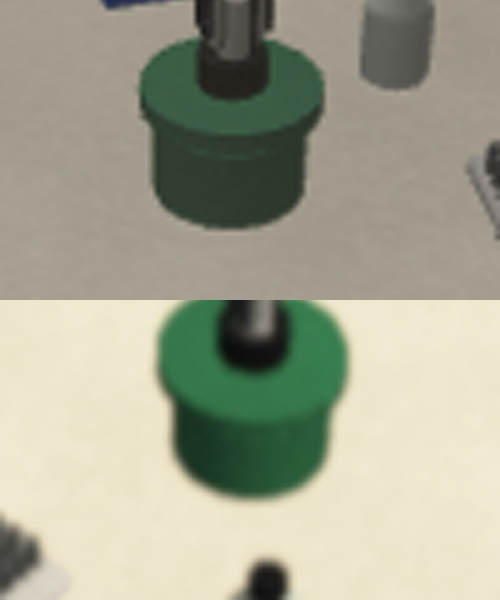

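View pics/wrist6.png

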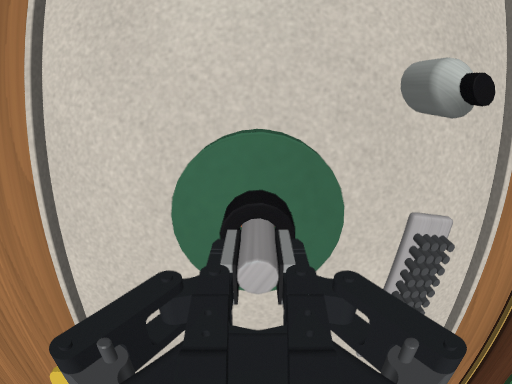

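Call:
drive_tool(
  deltas=[
    [0.1,-0.05,0,0],
    [0.3,-0.05,0,0],
    [0.5,-0.05,0,0],
    [0.7,-0.05,0,0],
    [0.9,-0.05,0,0],
    [1.1,-0.05,0,0],
    [1.2,-0.05,0,0],
    [1.2,-0.05,0,0],
  ],
)

```text
clock: 6.28
tool_pos: [0.5883, 0.118, 0.1259]
tcp_rot: [-0.0, 0.707, -0.0, 0.707]
contact_force: [-0.4, 0.1, -3.4]
gripper_width: 0.0185
```

Call:
drive_tool(
  deltas=[
    [0.05,0,0,0],
    [0.1,0,0,0],
    [0.15,0,0,0],
    [0.2,0,0,0],
    [0.25,0,0,0],
    [0.25,0,0,0],
    [0.25,0,0,0],
    [0.25,0,0,0],
  ],
)

```text
clock: 6.95
tool_pos: [0.5885, 0.118, 0.1238]
tcp_rot: [0.0, 0.707, -0.0, 0.707]
contact_force: [-0.1, 1.4, -4.5]
gripper_width: 0.0187
```

Call:
drive_tool(
  deltas=[
    [0.03,0,0,0],
    [0.06,0,0,0],
    [0.09,0,0,0],
    [0.12,0,0,0],
    [0.15,0,0,0],
    [0.15,0,0,0],
    [0.15,0,0,0],
    [0.15,0,0,0],
  ],
)

```text
clock: 7.62
tool_pos: [0.5886, 0.1181, 0.1228]
tcp_rot: [0.0, 0.707, 0.0, 0.707]
contact_force: [-3.2, 0.3, 6.1]
gripper_width: 0.0183
```

```bash
python3 - <<'E'
from h import *
s=r.state();print(s['tool_pos'],s['contact_force'],s['moment'],s['clock'])
a=r.capture("side")[110:200,205:305,::-1]
b=r.capture("scene")[190:270,240:340,::-1]
cv2.imwrite("pics/z7.png",np.vstack([cv2.resize(q,(500,n),interpolation=cv2.INTER_CUBIC)[-300:] for q,n in((a,450),(b,400))]))
cv2.imwrite("pics/wrist7.png",r.capture("wrist")[:,:,::-1])
E
```

```text
[0.58859741 0.11807921 0.12280032] [-3.2239612   0.30372992  6.1275764 ] [ 0.07122859  0.52959145 -0.03135522] 7.6167
```

View pics/z7.png

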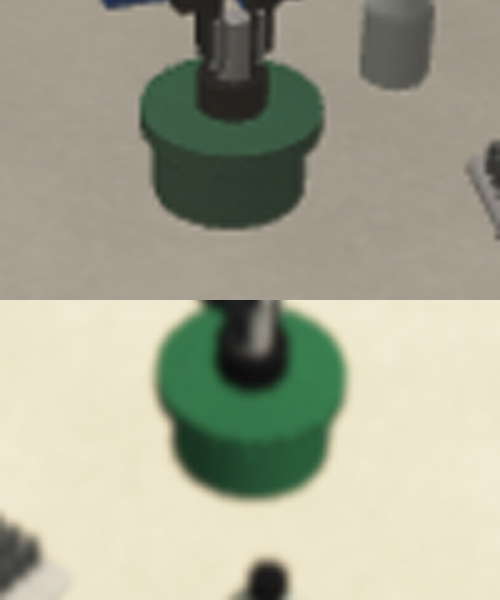

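View pics/wrist7.png

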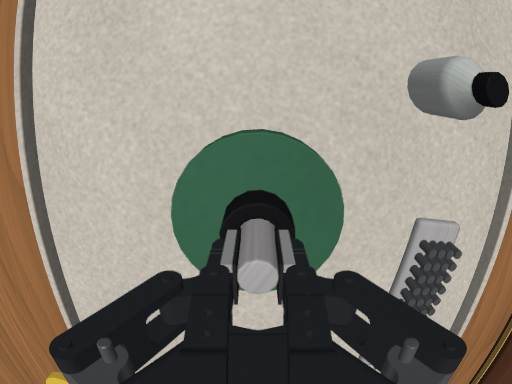

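Call:
drive_tool(
  deltas=[
    [0,0,-0.05,0],
    [0,0,-0.1,0],
    [0,0,-0.1,0],
    [0.03,0,-0.1,0],
    [0.06,0,-0.1,0],
    [0.06,0,-0.1,0],
    [0.06,0,-0.1,0],
    [0.06,0,-0.1,0],
  ],
)

```text
clock: 8.43
tool_pos: [0.5886, 0.1181, 0.1228]
tcp_rot: [0.0, 0.706, 0.0, 0.708]
contact_force: [1.4, -0.2, 14.3]
gripper_width: 0.0183
```

Call:
drive_tool(
  deltas=[
    [-0.06,0,0,0],
    [-0.1,0,0,0],
    [-0.1,0,0,0],
    [-0.1,0,0,0],
    [-0.1,0,0,0],
    [-0.1,0,0,0],
    [-0.1,0,0,0],
    [-0.1,0,0,0],
  ],
)

```text
clock: 9.1
tool_pos: [0.5878, 0.1181, 0.1229]
tcp_rot: [0.0, 0.707, 0.0, 0.707]
contact_force: [4.0, 0.3, 4.9]
gripper_width: 0.0184
```

Call:
drive_tool(
  deltas=[
    [0,0,0,0],
    [0,0,0,0],
    [0,0,0,0],
    [0,0,0,0],
    [0,0,0,0],
    [0,0,0,0],
    [0,0,0,0],
    [0,0,0,0],
  ],
  hand=1,
)

```text
clock: 9.77
tool_pos: [0.5875, 0.118, 0.1227]
tcp_rot: [0.0, 0.707, -0.0, 0.707]
contact_force: [-0.2, -0.1, 0.5]
gripper_width: 0.0853
```

Call:
drive_tool(
  deltas=[
    [-0.3,0,0,0],
    [-1.2,0,0,0],
    [-2.5,0,0,0],
    [-4,0,0,0],
    [-5.3,0,0,0],
    [-6.3,0,0,0],
    [-6.8,0,0,0],
    [-6.8,0,0,0],
  ],
)

```text
clock: 10.43
tool_pos: [0.5881, 0.1181, 0.1921]
tcp_rot: [0.0, 0.706, 0.0, 0.708]
contact_force: [0.0, -0.2, -0.3]
gripper_width: 0.0853
```

```bash
python3 - <<'E'
from h import *
s=r.state();print(s['tool_pos'],s['contact_force'],s['moment'],s['clock'])
W=r.camera_params("wrist");np.save("p8.npy",W,allow_pickle=True)
im=np.ascontiguousarray(r.capture("wrist")[:,:,::-1]);cv2.imwrite("pics/wrist8.png",im)
cv2.imwrite("pics/wrist8z.png",cv2.resize(im[110:250,180:330],None,fx=4,fy=4,interpolation=cv2.INTER_CUBIC))
a=r.capture("side")[110:200,205:305,::-1];cv2.imwrite("pics/side8.png",a)
b=r.capture("scene")[190:270,240:340,::-1]
cv2.imwrite("pics/z8.png",np.vstack([cv2.resize(q,(500,n),interpolation=cv2.INTER_CUBIC)[-350:][:300] for q,n in((a,450),(b,400))]))
hsv=cv2.cvtColor(im,cv2.COLOR_BGR2HSV)
m=cv2.inRange(hsv,(60,90,20),(95,255,140)); cs,_=cv2.findContours(m,0,1)
for c in cs:
    if cv2.contourArea(c)<2000: continue
    print(cv2.boundingRect(c),circ([plane(ray(W,q,1),.073) for q in cv2.convexHull(c)[:,0].astype(float)]))
E
```

```text
[0.58814459 0.11813106 0.19214384] [ 0.03516687 -0.22237667 -0.25951408] [ 0.03872952  0.03783377 -0.01413623] 10.4333
(192, 121, 129, 124) (array([0.58809617, 0.11773885]), np.float64(0.05590790826989835), np.float64(0.0002154254422654283))
```

View pics/wrist8z.png

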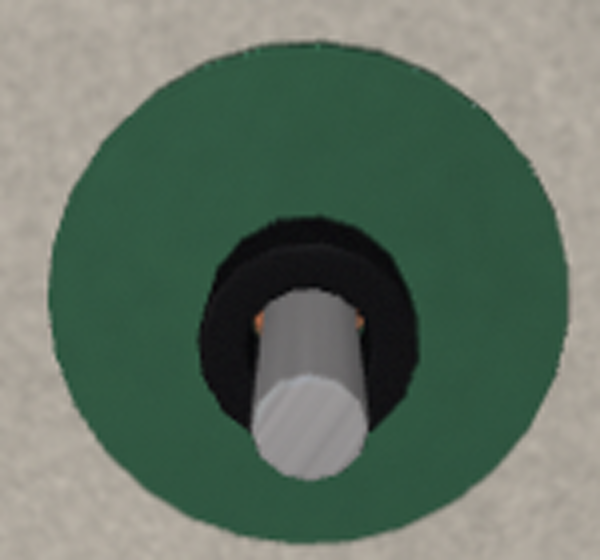

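View pics/z8.png

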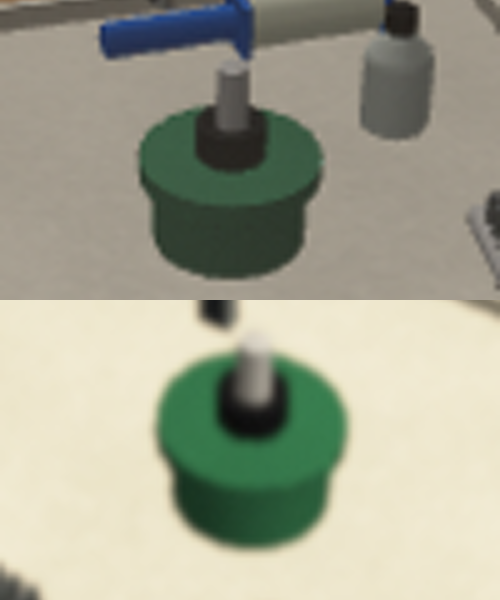

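```bash
python3 - <<'E'
from h import *
W=np.load("p8.npy",allow_pickle=True).item();D=r.camera_params("side");S=r.camera_params("scene")
R=[ray(S,(290.8,207),0),ray(D,(251,143.2),0),ray(W,(257,216.6),1)]
print(tri(R));print(tri(R[:2]));print(tri(R[1:])); print(plane(R[2],.136))
# collar top rim circle centre
print("collar",plane(ray(W,(180+309.5/4-.4,110+345/4-.4),1),.097))
E
```

```text
(array([0.58837724, 0.1176083 , 0.13517749]), [np.float64(0.43929873510339146), np.float64(0.07813699681881772), np.float64(0.4082512678088276)])
(array([0.58844764, 0.11796153, 0.13501142]), [np.float64(0.1409138930755489), np.float64(0.14091389307533736)])
(array([0.58835389, 0.1172489 , 0.13535863]), [np.float64(0.02279664056456847), np.float64(0.022796640564530717)])
[0.58837531 0.11751933 0.136     ]
collar [0.58838326 0.11820719 0.097     ]
```

Call:
drive_tool(
  deltas=[
    [0.5,0,0,0],
    [2,0,0,0],
    [3.8,0,0,0],
    [5.6,0,0,0],
    [7.4,0,0,0],
    [8.8,0,0,0],
    [9.5,0,0,0],
    [9.6,0,0,0],
  ],
)

```text
clock: 11.25
tool_pos: [0.5863, 0.1178, 0.0926]
tcp_rot: [-0.0, 0.708, -0.0, 0.706]
contact_force: [-0.7, -0.9, 0.7]
gripper_width: 0.0856
```

Call:
drive_tool(
  deltas=[
    [0,0,0,0],
    [0,0,0,0],
    [0,0,0,0],
    [0,0,0,0],
    [0,0,0,0],
    [0,0,0,0],
    [0,0,0,0],
    [0,0,0,0],
  ],
  hand=-1,
  grip_force=40,
)

```text
clock: 11.92
tool_pos: [0.5879, 0.1181, 0.0959]
tcp_rot: [0.0, 0.707, 0.0, 0.708]
contact_force: [-1.1, 0.5, 8.2]
gripper_width: 0.0427
```

```bash
python3 - <<'E'
from h import *
s=r.state();print(s['tool_pos'],s['contact_force'],s['moment'],s['clock'],s['gripper_width'])
cv2.imwrite("pics/wrist9.png",r.capture("wrist")[:,:,::-1])
a=r.capture("side")[110:200,205:305,::-1]
cv2.imwrite("pics/z9.png",cv2.resize(a,None,fx=6,fy=6,interpolation=cv2.INTER_CUBIC))
E
```

```text
[0.58792944 0.11812418 0.09586922] [-1.07392376  0.46336742  8.15236851] [-0.00336392  0.43604786 -0.17064446] 11.9167 0.04265252835661545
```

View pics/wrist9.png

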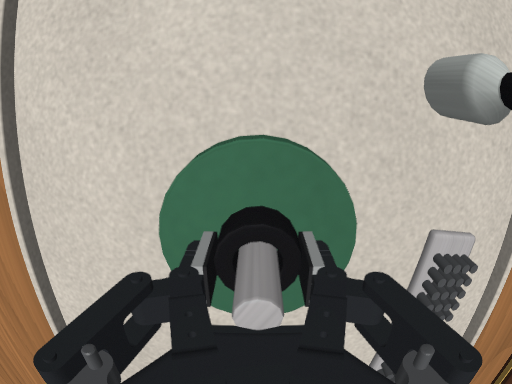

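View pics/z9.png

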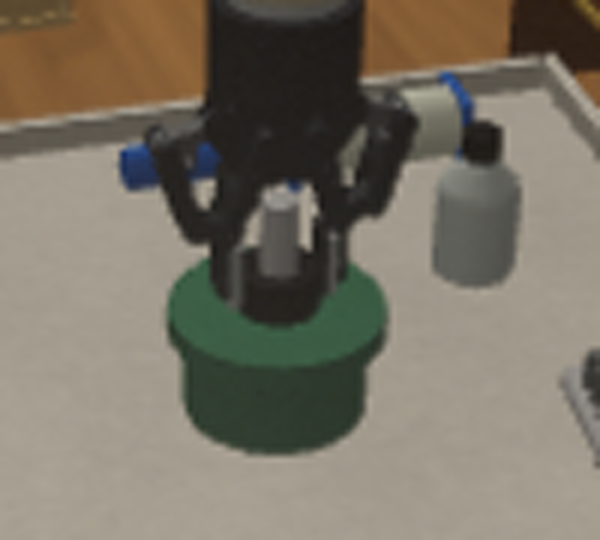

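Call:
drive_tool(
  deltas=[
    [0,0,0,0],
    [-0.1,0,0,0],
    [-0.4,0,0,0],
    [-0.8,0,0,0],
    [-1.2,0,0,0],
    [-1.6,0,0,0],
    [-1.9,0,0,0],
    [-2,0,0,0],
  ],
  grip_force=60,
)

```text
clock: 12.68
tool_pos: [0.5878, 0.1181, 0.1154]
tcp_rot: [0.0, 0.707, 0.0, 0.707]
contact_force: [-0.1, 0.3, -1.5]
gripper_width: 0.042
```

```bash
python3 - <<'E'
from h import *
s=r.state();print(s['tool_pos'],s['contact_force'],s['moment'],s['clock'],s['gripper_width'])
cv2.imwrite("pics/wrist10.png",r.capture("wrist")[:,:,::-1])
a=r.capture("side")[110:200,205:305,::-1]
cv2.imwrite("pics/z10.png",cv2.resize(a,None,fx=6,fy=6,interpolation=cv2.INTER_CUBIC))
E
```

```text
[0.58782379 0.11807733 0.11542972] [-0.05018858  0.27744208 -1.52674599] [-0.01497764  0.00951656 -0.06999848] 12.6833 0.04195165575375703
```

View pics/z10.png

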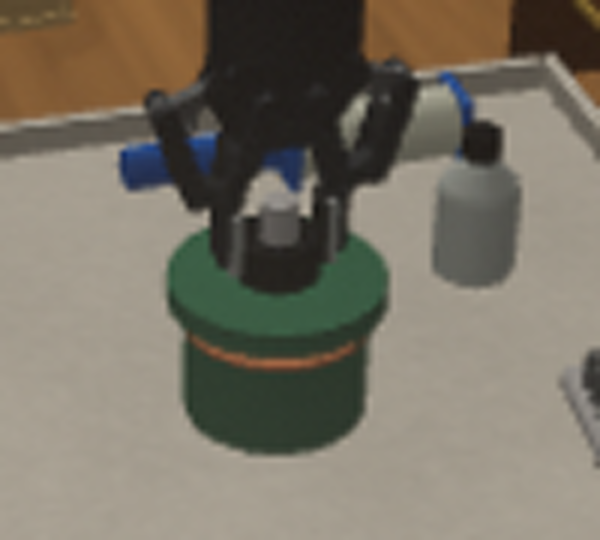

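View pics/wrist10.png

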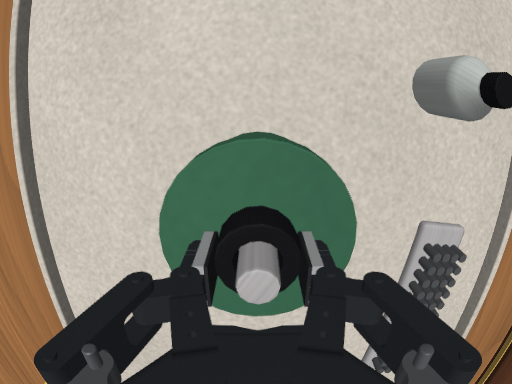

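The cap alone is rising (1.5 N), and the copper flange sits level on the rim. I'll keep lifting straight up.

Call:
drive_tool(
  deltas=[
    [-0.2,0,0,0],
    [-1,0,0,0],
    [-2,0,0,0],
    [-3,0,0,0],
    [-4,0,0,0],
    [-5,0,0,0],
    [-5.7,0,0,0],
    [-6,0,0,0],
  ],
)

```text
clock: 13.45
tool_pos: [0.5881, 0.1181, 0.1764]
tcp_rot: [0.0, 0.706, 0.0, 0.708]
contact_force: [0.1, -0.1, -1.2]
gripper_width: 0.042
```

Call:
drive_tool(
  deltas=[
    [-0.5,0,0,0],
    [-1.2,0,0,0],
    [-2,0,0,0],
    [-2.8,0,0,0],
    [-3.3,0,0,0],
    [-3.5,0,0,0],
    [-3.5,0,0,0],
    [-3.5,0,0,0],
  ],
)

```text
clock: 14.12
tool_pos: [0.5875, 0.118, 0.2097]
tcp_rot: [-0.0, 0.707, -0.0, 0.707]
contact_force: [-0.1, -0.0, -1.2]
gripper_width: 0.042
```

Call:
drive_tool(
  deltas=[
    [0,0,0,0],
    [0,0,0,0],
    [0,0,0,0],
    [0,0,0,0],
    [0,0,0,0],
    [0,0,0,0],
    [0,0,0,0],
    [0,0,0,0],
  ],
)

```text
clock: 14.78
tool_pos: [0.5875, 0.118, 0.2097]
tcp_rot: [-0.0, 0.707, 0.0, 0.707]
contact_force: [0.2, -0.5, -1.6]
gripper_width: 0.0421
```

```bash
python3 - <<'E'
from h import *
s=r.state();print(s['tool_pos'],s['contact_force'],s['tcp_rot'],s['clock'],s['gripper_width'])
cv2.imwrite("pics/wrist11.png",r.capture("wrist")[:,:,::-1])
a=np.ascontiguousarray(r.capture("side")[:,:,::-1]);cv2.imwrite("pics/side11.png",a)
b=np.ascontiguousarray(r.capture("scene")[:,:,::-1])
cv2.imwrite("pics/scene11.png",b)
cv2.imwrite("pics/z11.png",np.hstack([cv2.resize(q,(400,560),interpolation=cv2.INTER_CUBIC) for q in(a[60:200,200:300],b[120:260,240:340])]))
E
```

```text
[0.58750412 0.11802005 0.20969914] [ 0.20198794 -0.52825159 -1.55026464] [-1.65015865e-05  7.07100093e-01  6.16648928e-06  7.07113469e-01] 14.7833 0.04209686571117644
```

View pics/z11.png

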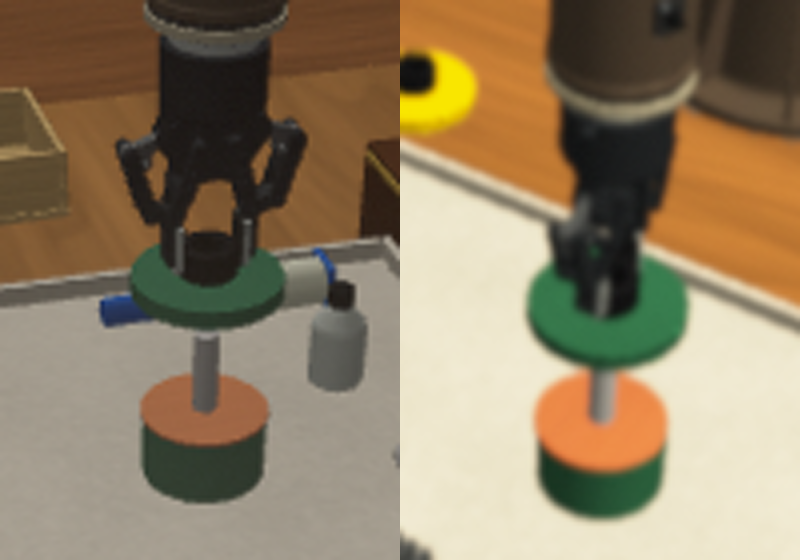

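View pics/wrist11.png

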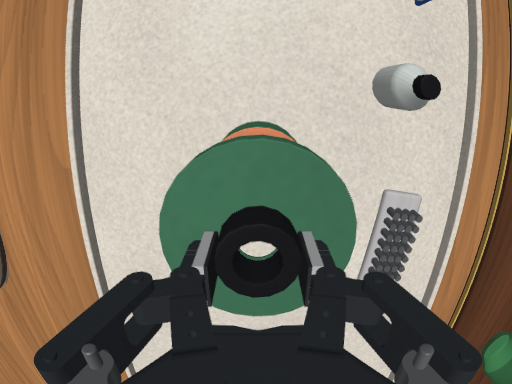

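View pics/scene11.png

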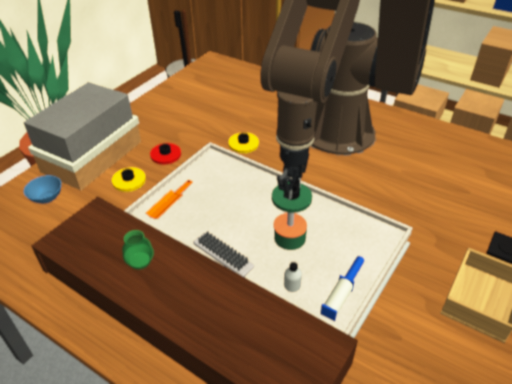

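Cap is level, 114 mm up. The copper lid lies flat on the tin and the knob is fully below the cap. The bystanders are where they were, so I'm handing in.

```bash
python3 - <<'E'
from bench import r
print(r.finish_job()); s=r.state();print(s['clock'],s['tool_pos'],s['gripper_width'])
E
```

```text
the job is handed in; nothing more can be done
None
the job is handed in; nothing more can be done
```

The job is done and handed in at about 15 s. The arm is holding the green cap level over the tin, and the inner lid is seated on the tin.

- **Nested pair:** I gripped both lids by the steel knob, carried them to the tin and lowered them until they stopped at the expected height (TCP z 0.123 m). I eased the push off, then let go.
- **Seating:** After release the knob top measured z 0.135 m from three views. The text's heights give 0.136 m for a seated lid.
- **Cap:** I then gripped the black collar and lifted straight up by 114 mm; 78 mm was needed to clear the knob.
- **Last checks:** The held load is about 1.5 N, which is the cap alone. The pictures show the copper lid flat on the tin, the knob free below the cap, and the tin and bystanders with no visible shift; I judged the tin by eye and did not re-measure it.

**Disagreements:** The camera views differed by 1–2 mm for the knob on the tray, within the stated calibration. There was a small sideways force of about 3 N on first contact with the tin. I shifted the lids 1 mm and pressed lightly (up to 14 N); the height did not change, which confirmed the lid was seated.

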